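# Wedge the stuck lid of the drawing box off its rim and hold it

## Robot

A 6-joint arm with a two-finger parallel gripper is mounted at the origin on the work surface. World frame = base frame: x ahead of the robot, y to its left, z up, the work surface at z = 0. Lengths are in m, angles in degrees, forces in N, time in s.
With the tool pointing down it reaches from about 0.25 to 0.725 m from the base axis. Payload 9.7 kg.
Tool frame: the origin (TCP) lies on the centre line of the jaws, within the pads' length; the fingertips stand bot.nose_length ahead of it and the grasp point (between the pads) lies 11 mm behind it (bot.nose_length is the distance from the TCP to the fingertips, in m); z points along the fingers, y is the line along which they close (so a half turn about z gives the same grasp; the last joint's range is limited). The gripper opens to 85 mm and grips with 20 to 120 N. Pads are 22 mm wide; open, the fingers measure 114 mm over their backs; the gripper's body (76 mm by 85 mm) begins 54 mm behind the grasp point. The pads swing forward as they close: fully open they stand 13 mm farther back than shut.
Start: joints at [-65.031, 4.979, 10.078, 95.1, 0, 90], TCP at [0.232, -0.499, 0.239] pointing down, gripper open.
Joint ranges: [-179.16, 179.16], [-48.56, 103.87], [-65.8, 70.77], [-126.05, 130.52], [-82.76, 87.17], [-180, 180]. Speed limits (degrees/s): [127.2, 127.2, 147.25, 180, 180, 180].

## Interface

Orientations are given as [roll, pitch, yaw] about the fixed x, y, z axes, in that order (R = Rz(yaw) Ry(pitch) Rx(roll)).
In Python, from workcell import bot gives the robot as it stands. The module is installed in compiled form; this text tells all that it offers.
- The arm moves only by the shell command python3 -m inch 'ROWS' [OPENING] [FORCE]. ROWS is JSON, a list of rows, each a list of 4 numbers: the shift along the world's x, y, z in cm, then the turn about the world's z in degrees. A call has exactly 8 rows; each row is the pose to reach, as a shift and turn from the pose commanded when the call began; what a row does not reach only later rows make up. A row lasts 1/8 s, in which the tool goes at most 62.5 mm and 10.7 degrees, less where a joint would pass 70% of its speed; a pose out of reach is approached as far as the arm can. A call with a gripper value outside its range is refused whole. OPENING is the finger opening in cm, from 0 to 8.54, set as the call begins (- or left out, the last holds). The fingers move at their own pace and stop on an object; FORCE is the grip in N (left out, the last holds). Time passes only in rows, so rows that repeat a pose let the fingers close, or fill a call up. It gives the time, the measured TCP pose, the force, the opening and the grip force at its end, in the units of the state.
- bot.get_obs(): the state, without advancing time (a new reading comes with each control period).
- bot.camera(name): name is "scene" or "side" or "wrist"; returns a dict with "img" (480x640x3 uint8, red, green, blue), "fovy" (degrees; the focal length in pixels is half the picture's height over the tangent of half this angle, whatever the lens; pixels are square), "cx", "cy" (the principal point, pixels), "dist" ([k1, k2, p1, p2, k3] as OpenCV has them; the pictures are not rectified), "R" (3x3) and "t" (3): a world point X has camera coordinates R X + t; the wrist camera has in their place "mount" (4x4, takes a point from camera to tool coordinates, whose origin is the TCP and whose axes are the flange's). Camera axes: x right, y down, z forward; pixel columns grow to the right and rows downward; lengths in m; the calibration is good to about 2 mm. A picture is of the moment at which its call begins: read the wrist's pose just before it. There is no depth.
- bot.job_done(): hands the job in; it is judged then, once.
Trained networks look in a picture, given as the dict that the camera call returned (one of the last four; its "shot" number tells which), for a name from the list of things; names that differ only in an ending like _2 or _b are one class to them, and where a whole thing is asked for, a point or a joint stands for the part that bears it (a point fixed in the world has none). Each returns a list of dicts, best first, with "score" (0 to 1); they miss things now and then, are a little off and sometimes report something else, mostly with a low value. They report only what shows in the picture. A call takes as long as a camera call. They do not tell look-alikes from the thing itself.
- bot.find_in(thing, picture): "point" ([column, row] in pixels, amid what is visible of it).
- bot.landmark_of(thing, picture): "point" ([column, row] in pixels: a listed point, or the origin of a listed thing).
The state is a dict: "time": time; "q": joint angles; "qd": joint speeds; "joint_efforts": joint torques, N m; "ee_pos": TCP position; "tcp_rot": TCP orientation; "wrist_force": force on the tool from outside, world axes, zero at the start; "torque": the same for the moment, N m; "opening": finger opening in m; "grasp_force": force on a finger pad.
Only numpy, scipy, OpenCV 4.12 (cv2) and the standard library are available. Lean on these libraries where they do the work, as an engineer would, in place of code of your own. Each camera call takes 0.05 s, during which the arm holds its last target. There are 200 camera calls.

## Task

The lid of the wooden drawing box has stuck shut. Swing the brass hasp on its front up and clear of the staple, so that it stays up, then pick up the loose wooden wedge and push its thin end into one of the two finger notches under the front of the lid until the lid just lifts off the rim, leaving a gap of about 5 to 10 mm along the front. Finish there, still gripping the wedge with the lid resting on it and not touching the lid or hasp yourself, so that I can run a knife round the seam; do not knock over or shift the other things on the desk.

Things in the scene. Friction and masses are not known exactly. Their poses are not given: they have to be found in the camera images.
- box: drawing box, fixed on the desk: wooden, 240 mm deep (its x), 320 wide (its y), walls 75 high and 12 thick, flat lid 14 mm thick on top (89 in all). Origin: centre of its underside, on the desk. +x points level from the front face to the hinged back, +y along the front, z up. Front face: plane x = -120 mm; the hasp is in its middle, a finger notch in the top edge of the front wall on each side
- notch_a (a point): centre of the mouth of a finger notch, in the plane of the front face, 105 mm to the -y side of the hasp. The notch goes right through the front wall into the empty box; 14 mm high, from its floor (61 mm above the desk, 7 below this point) to the lid's underside (7 above it); 48 mm wide at the floor, 64 at the top. Axes as the box's: the wedge goes in along +x
- notch_b (a point): the other, like finger notch, 105 mm to the +y side of the hasp; either one may be used
- lid (a joint): angle of the lid about its hinge along the back edge, rad: 0 shut on the rim, positive open. The front edge rises about 240 mm times this angle. The lid weighs about 0.8 kg, its hinge is stiff (0.45 N m), and it sinks shut by itself; raising it by the front edge takes 5 to 8 N
- lid_front (a point): middle of the lid's lower front edge, 75 mm above the desk when shut; it rises with the lid
- hasp (a joint): angle of the hasp, rad: 0 hanging straight down over the staple; grows as its free end swings out from the box front and then up (1.57 straight out, 3.14 straight up, at most 4.4 back on the lid). Clear of the staple and out of the way beyond 0.8. The hinge is stiff (0.035 N m): it stays where it is left. While it is over the staple the lid cannot be raised by more than a few mm
- hasp_hinge (a point): middle of the hasp's hinge pin, 4.5 mm in front of the box's front face and 89.5 mm above the desk, pin along the box's y. The staple, a 4 mm wire loop, stands 15 mm out of the box face below it, 59.5 mm above the desk, through a slot in the strap
- hasp_tab (a point): middle of the finger lip at the hasp's free end: a rolled brass bar with round ends, 30 mm long (along the box's y), 9 thick, standing out from the box on the strap, which is 18 mm wide and 3 thick. Hasp down: 50 mm below and 16 in front of the pin, 20.5 in front of the box face, 39.5 above the desk. Pinch it from above by its two ends; it turns between the fingers
- wedge_grip (a point): point to grip the loose wooden wedge: on its middle line, 22 mm from the thick end, 15 above its underside (half-way up there). Wedge: 130 mm long, 28 wide, flat underside, plain sloping top, 35 mm high at the thick end, 3 at the thin end; lies on its underside on the desk. +x points along it to the thin end, 108 mm from this point; +z up. About 55 g
- wedge_tip (a point): middle of the wedge's thin end, 1.5 mm above its underside
- block: bystander: cork-faced wooden sanding block, rectangular, 75 x 45 x 24 mm, loose on the desk; not the wedge; origin under its centre
- tin: bystander: low round metal tin, 68 mm across, 22 mm high; origin under its centre
- ink: bystander: ink jar, 52 mm across, 62 mm high; origin under its centre
- medium: bystander: white plastic bottle, 64 mm across, 155 mm high; origin under its centre
- candle: bystander: thick candle, 72 mm across, 105 mm high; origin under its centre
- brushmug: bystander: clay mug of brushes, 84 mm across, brushes up to 0.25 m high; origin under its centre
- figure: bystander: small wooden jointed artist's figure on a round foot, 60 mm across, 175 mm high; origin under its centre
There are look-alikes about, which are no part of the job. What is shaped like the part that bears wedge_grip but black or orange is not meant.

How it is judged:
By the outcome, as a careful person would: the job done as asked, in the order asked, and still so for the second after the job is handed in, while the arm keeps its last pose, push and grip.
It also fails if it takes over 61 s, if anything falls off the work surface, if the arm or the gripper's body presses on something with over 40 N, if the wrist force passes 120 N, or if a joint passes its speed limit or range.

## Working session

There is one attempt and no reset: what is moved stays moved. The work goes in short steps, Python scripts to look and compute and a shell command to move; the robot and the scene stay as the last step left them, time stands still between calls to the robot, and variables do not carry over. Pictures are saved under pics/ and viewed, at most 10 in all, crops included, and the job is handed in when it is done.

```bash
mkdir -p pics; cat > h.py <<'E'
import numpy as np, cv2, json
from workcell import bot
from scipy.spatial.transform import Rotation as Ro
def K(c):
    f=240/np.tan(np.radians(c["fovy"])/2); return np.array([[f,0,c["cx"]],[0,f,c["cy"]],[0,0,1]])
def ext(c,o=None):
    if "R" in c: return np.array(c["R"]),np.array(c["t"])
    T=np.eye(4);T[:3,:3]=Ro.from_euler('xyz',o["tcp_rot"],degrees=True).as_matrix();T[:3,3]=o["ee_pos"]
    M=np.linalg.inv(T@np.array(c["mount"]));return M[:3,:3],M[:3,3]
def ray(c,p,o=None):
    R,t=ext(c,o);u=cv2.undistortPoints(np.array([[p]],float),K(c),np.array(c["dist"],float))[0,0]
    d=R.T@np.array([u[0],u[1],1]);return -R.T@t,d/np.linalg.norm(d)
def atz(c,p,z,o=None):
    a,d=ray(c,p,o);return a+d*(z-a[2])/d[2]
def tri(rs):
    A=sum(np.eye(3)-np.outer(d,d) for a,d in rs);b=sum((np.eye(3)-np.outer(d,d))@a for a,d in rs)
    X=np.linalg.solve(A,b);return X,[np.linalg.norm((np.eye(3)-np.outer(d,d))@(X-a)) for a,d in rs]
def proj(c,X,o=None):
    R,t=ext(c,o);return cv2.projectPoints(np.array(X,float).reshape(-1,1,3),cv2.Rodrigues(R)[0],t,K(c),np.array(c["dist"],float))[0][:,0]
def save(c,n,box=None,s=1):
    im=c["img"][:,:,::-1]
    if box: im=im[box[1]:box[3],box[0]:box[2]]
    cv2.imwrite("pics/"+n+".png",cv2.resize(im,None,fx=s,fy=s,interpolation=cv2.INTER_CUBIC))
E
cat > a.py <<'E'
from h import *
print(bot.nose_length, bot.get_obs())
pr={}
for n in ["scene","side"]:
    c=bot.camera(n);save(c,n)
    a,_=ray(c,[320,240]);print(n,a)
    for th in ["hasp_tab","hasp_hinge","notch_a","lid_front","wedge_grip","wedge_tip","box"]:
        r=bot.landmark_of(th,c)
        print(th,[(np.round(x["point"],1).tolist(),round(x["score"],2)) for x in r[:4]])
        z=dict(hasp_tab=.0395,hasp_hinge=.0895,notch_a=.068,lid_front=.075,wedge_grip=.015,wedge_tip=.0015,box=0)[th]
        for x in r[:4]: print("   ",np.round(atz(c,x["point"],z),4))
E
python3 a.py
```

```text
0.008 {'time': 0.0, 'q': array([-6.50306885e+01,  5.01009806e+00,  1.00319805e+01,  9.51009881e+01,
       -1.33378707e-03,  8.99997023e+01]), 'qd': array([-0.0827063 , -0.06675344, -0.02615129,  0.06247093, -0.04587496,
        0.01185161]), 'joint_efforts': array([ 1.61461362e-04, -5.20385957e+01,  4.64805937e+01,  1.62647269e-02,
        7.41337999e-05, -6.46389012e-06]), 'ee_pos': array([ 0.23206361, -0.49837402,  0.23857054]), 'tcp_rot': array([-1.79920894e+02,  1.33337473e-03,  2.49696111e+01]), 'wrist_force': array([-0.12443328, -0.28640905, -0.48893486]), 'torque': array([-0.03378913, -0.02462296,  0.04070148]), 'grasp_force': 0.0, 'opening': 0.08529458078563375}
scene [ 1.0045326  -0.2981954   0.96361889]
hasp_tab [([324.2, 279.1], 0.59)]
    [ 0.6439 -0.028   0.0395]
hasp_hinge [([330.4, 261.6], 0.46), ([140.9, 328.1], 0.29)]
    [ 0.6372 -0.0067  0.0895]
    [ 0.535  -0.4111  0.0895]
notch_a [([371.5, 283.1], 0.71), ([292.1, 244.8], 0.58)]
    [0.7233 0.0413 0.068 ]
    [ 0.542  -0.0445  0.068 ]
lid_front [([328.0, 262.7], 0.7)]
    [ 0.6302 -0.0079  0.075 ]
wedge_grip [([
[... 599 characters left out ...]
 0.59), ([334.7, 231.8], 0.58)]
    [0.7322 0.0388 0.068 ]
    [ 0.4359 -0.1106  0.068 ]
    [ 0.5444 -0.0486  0.068 ]
lid_front [([295.4, 242.2], 0.78), ([250.4, 253.3], 0.54)]
    [ 6.299e-01 -3.000e-04  7.500e-02]
    [0.7252 0.042  0.075 ]
wedge_grip [([424.4, 212.3], 0.85), ([380.5, 186.7], 0.76), ([399.6, 164.2], 0.68), ([363.8, 161.1], 0.54)]
    [ 0.3278 -0.1948  0.015 ]
    [ 0.44   -0.2936  0.015 ]
    [ 0.3885 -0.3989  0.015 ]
    [ 0.4888 -0.4081  0.015 ]
wedge_tip [([439.0, 173.1], 0.77), ([381.6, 216.3], 0.66), ([445.4, 200.3], 0.57)]
    [ 0.2792 -0.382   0.0015]
    [ 0.4349 -0.1882  0.0015]
    [ 0.2693 -0.2631  0.0015]
box [([314.0, 303.2], 0.82)]
    [0.5788 0.1128 0.    ]
```

View pics/scene.png

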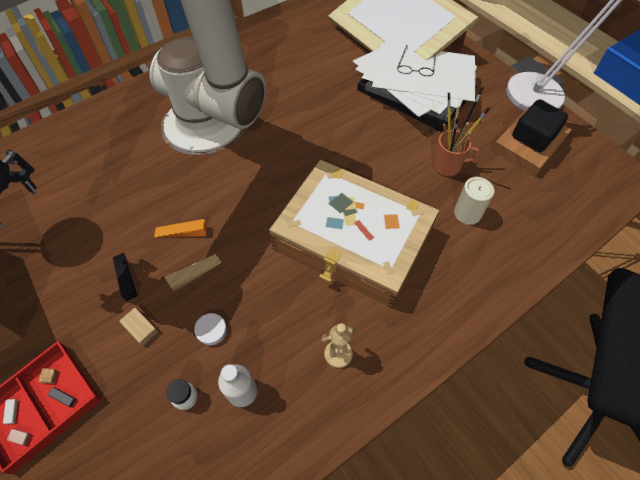

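View pics/side.png

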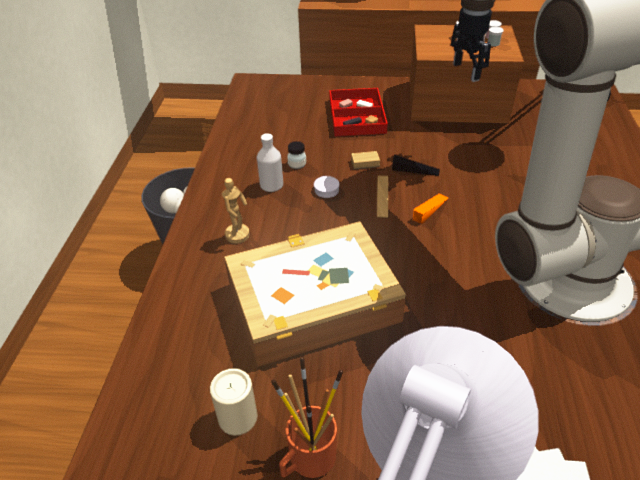

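The scene picture shows the wooden wedge at about (193,273), thin end towards (222,257). The orange and black look-alikes are at (180,228) and (125,277). The box hasp is at (328,268). The side view agrees: wedge at (382,197), hasp at about (294,240). I'll fly over the wedge towards the hasp and refine with the wrist camera.

```bash
python3 -m inch '[[2,3,3,10],[5,6,6,20],[8,10,8,30],[11,14,8,40],[14,18,8,50],[17,20,8,60],[18,20,8,68],[18,20,8,68]]' 8.5 40
cat > b.py <<'E'
from h import *
import sys
Z=dict(hasp_tab=.0395,hasp_hinge=.0895,notch_a=.068,lid_front=.075,wedge_grip=.015,wedge_tip=.0015,box=0)
o=bot.get_obs();c=bot.camera("wrist");save(c,sys.argv[1])
print(o["time"],np.round(o["ee_pos"],4),np.round(o["tcp_rot"],2),np.round(o["wrist_force"],1))
for th in sys.argv[2:]:
    for x in bot.landmark_of(th,c)[:4]: print(th,np.round(x["point"],1),round(x["score"],2),np.round(atz(c,x["point"],Z[th],o),4))
E
python3 b.py w1 wedge_grip wedge_tip hasp_tab notch_a
```

```text
time: 1.8
ee_pos: [0.4127, -0.2983, 0.319]
tcp_rot: [-180.0, -0.0, 93.0]
wrist_force: [-0.4, 0.5, 0.1]
opening: 0.0849
grasp_force: 0.0
1.8 [ 0.4127 -0.2983  0.319 ] [-1.7998e+02 -1.0000e-02  9.2990e+01] [-0.4  0.5  0.1]
wedge_grip [245.9  88.2] 0.88 [ 0.3307 -0.1978  0.015 ]
wedge_grip [296.1 280.9] 0.66 [ 0.3887 -0.4044  0.015 ]
wedge_grip [343. 192.] 0.56 [ 0.4357 -0.2992  0.015 ]
wedge_tip [192.6 175.4] 0.95 [ 0.2695 -0.291   0.0015]
wedge_tip [346.9  86.9] 0.75 [ 0.4335 -0.1907  0.0015]
wedge_tip [202.7 262.9] 0.6 [ 0.2777 -0.3931  0.0015]
```

```bash
python3 -m inch '[[4,4,0,6],[8,8,0,12],[12,12,0,18],[16,16,0,24],[19,19,0,24],[19,19,0,24],[19,19,0,24],[19,19,0,24]]' 
python3 b.py w2 hasp_tab hasp_hinge notch_a lid_front box
```

```text
time: 3.05
ee_pos: [0.6015, -0.1097, 0.3199]
tcp_rot: [180.0, 0.0, 116.9]
wrist_force: [-0.9, -0.9, 0.3]
opening: 0.0848
grasp_force: 0.0
3.05 [ 0.6015 -0.1097  0.3199] [1.7997e+02 3.0000e-02 1.1686e+02] [-0.9 -0.9  0.3]
hasp_tab [398.5 136.2] 0.79 [ 0.6429 -0.0243  0.0395]
hasp_hinge [410.5 116.2] 0.62 [ 0.6348 -0.0073  0.0895]
hasp_hinge [270.7 412.1] 0.59 [ 0.6549 -0.3378  0.0895]
notch_a [517.8 113.6] 0.9 [0.726  0.0437 0.068 ]
notch_a [291.3 104. ] 0.58 [ 0.5379 -0.0446  0.068 ]
lid_front [404.  108.1] 0.7 [ 0.6289 -0.0024  0.075 ]
```

View pics/w2.png

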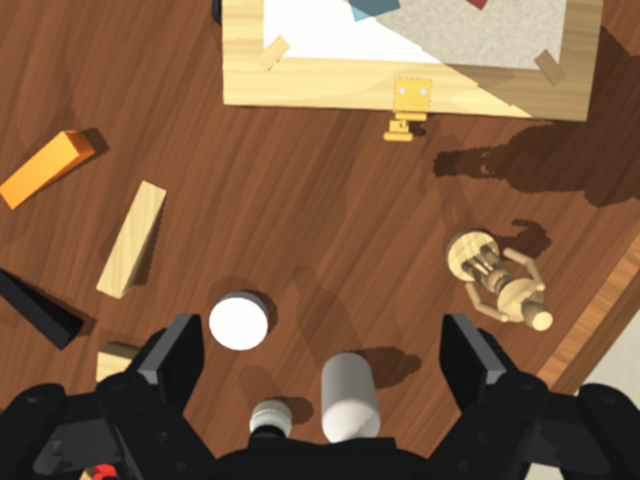

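The wrist picture shows the hasp tab at about (398,137) and its pin at (410,117). The lid's top front edge runs from (224,104) to (587,121). The wedge's thin end is near (153,184) and its thick end near (110,292). The figure stands right of the hasp at (500,275).

```bash
cat > c.py <<'E'
from h import *
o=bot.get_obs();c=bot.camera("wrist")
A=atz(c,[223.5,105],.089,o);B=atz(c,[587,121],.089,o)
d=B-A;th=np.degrees(np.arctan2(d[1],d[0]));print("corners",A,B,np.linalg.norm(d),"edge dir",th)
ex=np.array([np.cos(np.radians(th+90)),np.sin(np.radians(th+90))]);ey=np.array([-np.cos(np.radians(th)),-np.sin(np.radians(th))])
m=(A+B)[:2]/2;print("mid",m,"ex",ex,"tab",m-ex*.0205,"notch_b",m+ey*.105,"notch_a",m-ey*.105)
# tri with scene for tab & notches
s=bot.camera("scene");d2=bot.camera("side")
for th_ in ["hasp_tab","hasp_hinge","notch_a","lid_front","wedge_grip","wedge_tip"]:
  for cc,oo,n in ((c,o,"w"),(s,None,"s"),(d2,None,"d")):
    for x in bot.landmark_of(th_,cc)[:4]:
      z=dict(hasp_tab=.0395,hasp_hinge=.0895,notch_a=.068,lid_front=.075,wedge_grip=.015,wedge_tip=.0015)[th_]
      p=atz(cc,x["point"],z,oo)[:2];q=p-m;print(th_,n,round(x["score"],2),np.round(p,4),"box xy from front mid",np.round([q@ex,q@ey],4))
save(s,"s2",(100,230,260,370),4)
E
python3 c.py
```

```text
corners [ 0.48837424 -0.07034513  0.089     ] [0.77761603 0.0653293  0.089     ] 0.31948139828377264 edge dir 25.129830553382714
mid [ 0.63299513 -0.00250792] ex [-0.42467084  0.90534782] tab [ 0.64170089 -0.02106755] notch_b [ 0.53793361 -0.04709836] notch_a [0.72805666 0.04208252]
hasp_tab w 0.68 [ 0.6428 -0.0243] box xy from front mid [-0.0238  0.0004]
hasp_tab s 0.57 [ 0.6355 -0.0134] box xy from front mid [-0.011   0.0023]
hasp_hinge w 0.82 [ 0.633  -0.0077] box xy from front mid [-0.0047  0.0022]
hasp_hinge w 0.65 [ 0.5011 -0.3471] box xy from front mid [-0.256   0.2657]
hasp_hinge s 0.5 [ 0.6349 -0.0112] box xy from front mid [-0.0087  0.002 ]
hasp_hinge d 0.38 [ 0.6388 -0.004 ] box xy from front mid [-0.0038 -0.0047]
notch_a w 0.9 [0.7248 0.0422] box xy from front mid [ 0.0015 -0.1021]
notch_a w 0.78 [ 0.538  -0.0483] box xy from front mid [-0.0011  0.1055]
notch_a s 0.96 [ 0.5382 -0.043 ] box xy from front mid [0.0036 0.1031]
notch_a s 0.94 [0.726  0.0503] box xy from front mid [ 0.0083 -0.1066]
notch_a d 0.68 [0.7264 0.0482] box xy from front mid [ 0.0063 -0.1061]
notch_a d
[... 1017 characters left out ...]
nt mid [-0.0575  0.3602]
wedge_grip d 0.67 [ 0.393  -0.4025] box xy from front mid [-0.2602  0.3872]
wedge_grip d 0.62 [ 0.4272 -0.2917] box xy from front mid [-0.1745  0.3091]
wedge_tip w 0.97 [ 0.4324 -0.1931] box xy from front mid [-0.0874  0.2625]
wedge_tip s 0.89 [ 0.434  -0.1872] box xy from front mid [-0.0827  0.2586]
wedge_tip s 0.87 [ 0.2803 -0.2797] box xy from front mid [-0.1012  0.437 ]
wedge_tip s 0.86 [ 0.2844 -0.3894] box xy from front mid [-0.2022  0.4799]
wedge_tip d 0.62 [ 0.278  -0.3737] box xy from front mid [-0.1853  0.479 ]
wedge_tip d 0.6 [ 0.274  -0.2666] box xy from front mid [-0.0866  0.4372]
wedge_tip d 0.56 [ 0.437  -0.1779] box xy from front mid [-0.0756  0.2519]
```

```bash
cat > d.py <<'E'
from h import *
o=bot.get_obs();c=bot.camera("wrist");s=bot.camera("scene")
m=np.array([.633,-.0025]);ex=np.array([-.4247,.9053]);ey=np.array([-.9053,-.4247])
for cc,oo in((c,o),(s,None)):
  for t in ["figure","tin","medium","ink"]:
    for x in bot.landmark_of(t,cc)[:1]:
      p=atz(cc,x["point"],0,oo)[:2];q=p-m;print(t,round(x["score"],2),np.round(p,4),np.round([q@ex,q@ey],4))
  print("fighead?",[atz(cc,p,.165,oo)[:2].round(3) for p in ([[543,320]] if oo else [[340,329]])])
E
python3 d.py
```

```text
figure 0.74 [ 0.7933 -0.0988] [-0.1553 -0.1042]
tin 0.64 [ 0.5854 -0.2907] [-0.2407  0.1655]
medium 0.64 [ 0.735  -0.3078] [-0.3197  0.0373]
ink 0.57 [ 0.6758 -0.4065] [-0.3839  0.1328]
fighead? [array([ 0.796, -0.098])]
figure 0.8 [ 0.7967 -0.0982] [-0.1561 -0.1076]
tin 0.88 [ 0.5748 -0.293 ] [-0.2383  0.176 ]
medium 0.95 [ 0.7385 -0.3085] [-0.3219  0.0344]
ink 0.81 [ 0.6852 -0.409 ] [-0.3902  0.1254]
fighead? [array([ 0.792, -0.101])]
```

```bash
python3 -m inch '[[1,2,-3,-2],[2,4.4,-6,-2],[3,6.6,-9,-2],[4,8.8,-12,-2],[4,8.8,-14,-2],[4,8.8,-16,-2],[4,8.8,-16,-2],[4,8.8,-16,-2]]' 5 && python3 b.py w3 hasp_tab hasp_hinge
```

```text
time: 5.9
ee_pos: [0.6424, -0.0207, 0.1603]
tcp_rot: [180.0, 0.0, 115.0]
wrist_force: [-0.1, 0.0, -0.1]
opening: 0.0503
grasp_force: 0.0
5.9 [ 0.6424 -0.0207  0.1603] [1.7995e+02 3.0000e-02 1.1496e+02] [-0.1  0.  -0.1]
hasp_tab [319.1 246.1] 0.56 [ 0.6433 -0.0268  0.0395]
hasp_hinge [319.4 231.7] 0.92 [ 0.6338 -0.0054  0.0895]
```

View pics/w3.png

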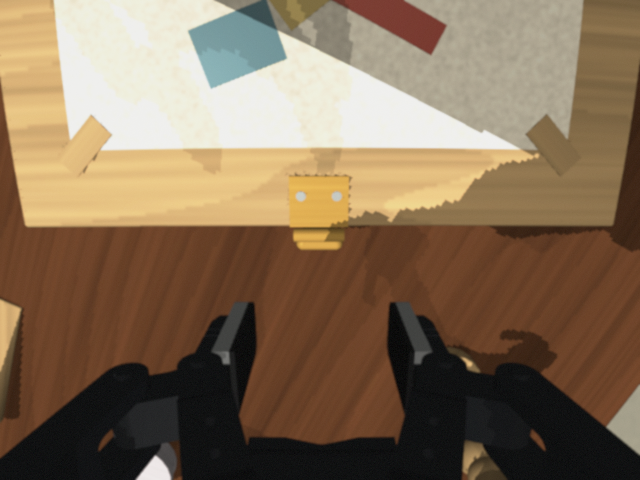

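The hasp is straight ahead, tab at (319,245), with the lid edge level at row 226. The yaw fits, so I'll go down.

```bash
python3 -m inch '[[0,-0.1,-2.5,0],[0,-0.1,-5,0],[0,-0.1,-7.5,0],[0,-0.1,-9.5,0],[0,-0.1,-11,0],[0,-0.1,-12,0],[0,-0.1,-12,0],[0,-0.1,-12,0]]' && python3 b.py w4 && python3 -m inch '[[0,0,0,0],[0,0,0,0],[0,0,0,0],[0,0,0,0],[0,0,0,0],[0,0,0,0],[0,0,0,0],[0,0,0,0]]' 2 30
```

```text
time: 7.05
ee_pos: [0.6426, -0.0216, 0.0401]
tcp_rot: [179.9, 0.0, 115.0]
wrist_force: [-0.1, -1.0, 0.1]
opening: 0.0502
grasp_force: 0.0
7.05 [ 0.6426 -0.0216  0.0401] [1.7994e+02 3.0000e-02 1.1497e+02] [-0.1 -1.   0.1]
time: 8.1
ee_pos: [0.6417, -0.0217, 0.0401]
tcp_rot: [-180.0, -0.0, 115.0]
wrist_force: [-4.0, -0.6, 4.9]
opening: 0.0266
grasp_force: 29.2
```

```bash
python3 -m inch '[[0,0,0,0],[0,0,0,0],[0,0,0,0],[0,0,0,0],[0,0,-0.3,0],[0,0,-0.6,0],[0,0,-0.6,0],[0,0,-0.6,0]]' 5 30 && python3 -m inch '[[0,0,0,0],[0,0,0,0],[0,0,0,0],[0,0,0,0],[0,0,0,0],[0,0,0,0],[0,0,0,0],[0,0,0,0]]' 2 30; python3 b.py w4
```

```text
time: 9.1
ee_pos: [0.6422, -0.0216, 0.0333]
tcp_rot: [-180.0, -0.0, 115.0]
wrist_force: [0.3, -0.1, 0.3]
opening: 0.0501
grasp_force: 0.0
time: 10.1
ee_pos: [0.6418, -0.0217, 0.0335]
tcp_rot: [-180.0, -0.0, 115.0]
wrist_force: [-4.0, -0.9, 4.9]
opening: 0.0269
grasp_force: 29.3
10.1 [ 0.6418 -0.0217  0.0335] [-1.7996e+02 -1.0000e-02  1.1496e+02] [-4.  -0.9  4.9]
```

View pics/w4.png

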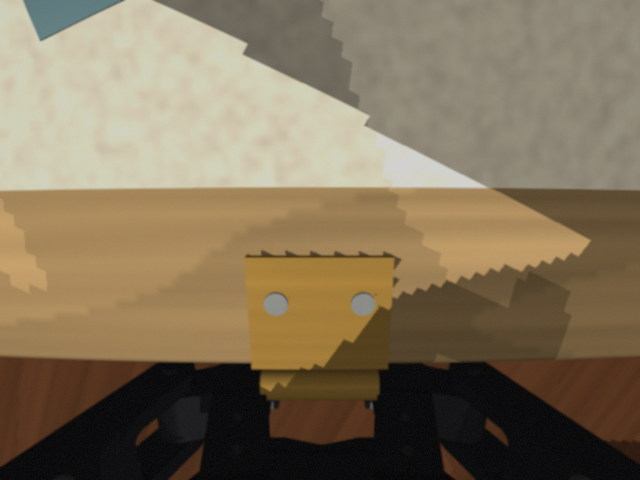

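```bash
python3 -m inch '[[0.27,-0.58,0.25,0],[0.53,-1.12,0.58,0],[0.76,-1.62,0.99,0],[0.97,-2.06,1.47,0],[1.15,-2.45,2.0,0],[1.3,-2.78,2.59,0],[1.42,-3.02,3.22,0],[1.5,-3.19,3.88,0]]' && python3 -m inch '[[0.04,-0.09,0.68,0],[0.05,-0.1,1.37,0],[0.02,-0.04,2.05,0],[-0.06,0.12,2.72,0],[-0.16,0.34,3.36,0],[-0.3,0.64,3.96,0],[-0.48,1.01,4.51,0],[-0.48,1.01,4.51,0]]'
```

```text
time: 11.15
ee_pos: [0.6568, -0.0539, 0.072]
tcp_rot: [-179.9, -0.0, 114.9]
wrist_force: [-5.8, -1.1, -2.8]
opening: 0.0266
grasp_force: 29.6
time: 12.15
ee_pos: [0.6518, -0.0431, 0.1173]
tcp_rot: [-179.9, -0.1, 115.0]
wrist_force: [-5.2, 1.2, -2.6]
opening: 0.0268
grasp_force: 30.0
```

```bash
python3 -m inch '[[0,0,0,0],[0,0,0,0],[0,0,0,0],[0,0,1,0],[0,0,3,0],[0,0,6,0],[0,0,10,0],[0,0,14,0]]' 5 30 && python3 -m inch '[[-2,-3,4,-2],[-4,-6,6,-5],[-7,-9,6,-8],[-10,-12,6,-12],[-13,-15,6,-16],[-16,-18,6,-20],[-18,-20,6,-22],[-18,-20,6,-22]]' 8.5; cat > e.py <<'E'
from h import *
s=bot.camera("scene");save(s,"s3",(250,160,410,280),5)
E
python3 e.py; python3 b.py w5 wedge_grip wedge_tip
```

```text
time: 13.15
ee_pos: [0.6522, -0.0434, 0.2593]
tcp_rot: [179.9, 0.0, 115.0]
wrist_force: [0.3, -0.9, -0.3]
opening: 0.0495
grasp_force: 0.0
time: 14.15
ee_pos: [0.4713, -0.2445, 0.3185]
tcp_rot: [179.9, 0.1, 92.8]
wrist_force: [0.3, 0.4, 0.0]
opening: 0.0851
grasp_force: 0.0
14.2 [ 0.4721 -0.2438  0.3182] [1.7991e+02 4.0000e-02 9.2900e+01] [ 0.   1.2 -0.5]
wedge_grip [243.7 321.6] 0.9 [ 0.3879 -0.4051  0.015 ]
wedge_grip [284.3 238. ] 0.8 [ 0.434  -0.2993  0.015 ]
wedge_grip [193.4 141.7] 0.78 [ 0.336 -0.199  0.015]
wedge_tip [155.9 302.8] 0.88 [ 0.2778 -0.3932  0.0015]
wedge_tip [143.5 217.4] 0.61 [ 0.271  -0.2866  0.0015]
wedge_tip [286.  134.3] 0.58 [ 0.4318 -0.188   0.0015]
```

View pics/s3.png

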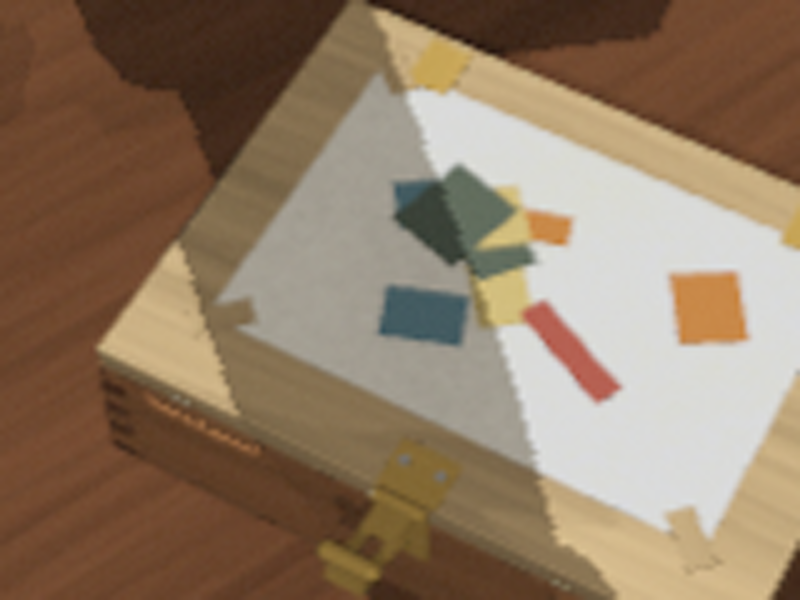

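View pics/w5.png

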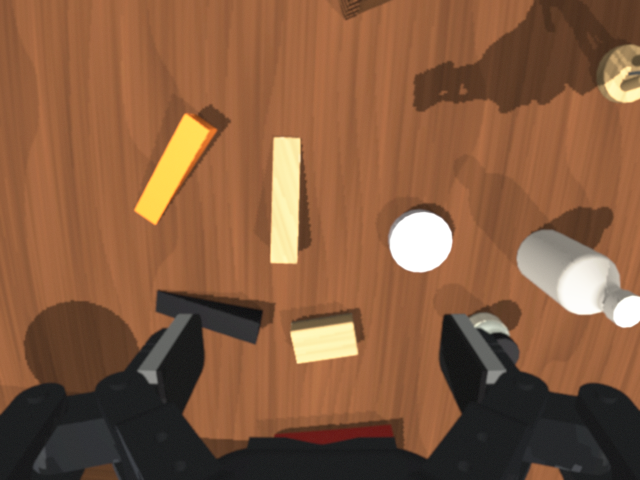

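The hasp stands out and up from the box, tab at about (345,565) in the crop. In the wrist picture the wooden wedge is undisturbed, thin end at (286,138) and thick end at (284,263), with the tin at (421,240).

```bash
python3 -m inch '[[-1,-2,-4,-1.3],[-2.5,-4,-9,-1.3],[-3.7,-5.5,-14,-1.3],[-3.7,-5.5,-19,-1.3],[-3.7,-5.5,-22,-1.3],[-3.7,-5.5,-23,-1.3],[-3.7,-5.5,-23,-1.3],[-3.7,-5.5,-23,-1.3]]' 6 50; python3 b.py w6 wedge_grip wedge_tip
```

```text
time: 15.35
ee_pos: [0.4363, -0.2987, 0.0888]
tcp_rot: [179.9, 0.1, 91.7]
wrist_force: [0.4, -0.8, 1.1]
opening: 0.0601
grasp_force: 0.0
15.35 [ 0.4363 -0.2987  0.0888] [1.799e+02 8.000e-02 9.170e+01] [ 0.4 -0.8  1.1]
wedge_grip [235.1 420.4] 0.9 [ 0.3856 -0.4053  0.015 ]
wedge_grip [318.5 264.1] 0.82 [ 0.4349 -0.3003  0.015 ]
wedge_grip [116.5  56.5] 0.73 [ 0.3348 -0.1973  0.015 ]
wedge_tip [322.   51.1] 0.91 [ 0.4337 -0.1921  0.0015]
wedge_tip [ 38.4 226.6] 0.61 [ 0.2717 -0.2871  0.0015]
wedge_tip [ 75.4 381.8] 0.55 [ 0.277  -0.3926  0.0015]
```

View pics/w6.png

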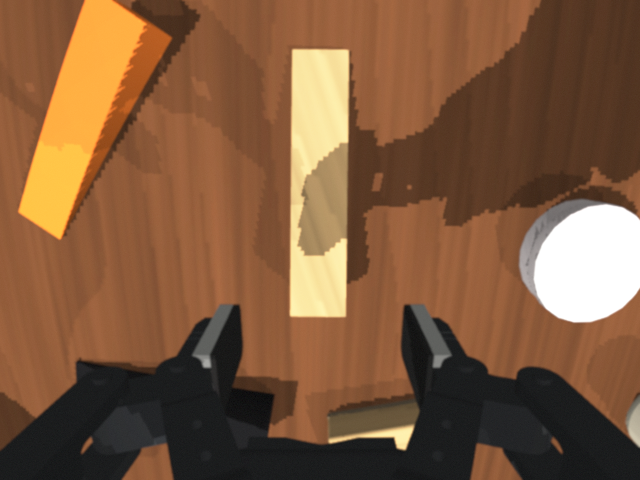

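```bash
cat > f.py <<'E'
from h import *
o=bot.get_obs();c=bot.camera("wrist")
top=[[292,49],[349,49]];bot_=[[291,317],[346,317]]
for zt,zb in((.003,.035),(.035,.003)):
    T=[atz(c,p,zt,o) for p in top];B=[atz(c,p,zb,o) for p in bot_]
    print(zt,"widths",np.linalg.norm(T[0]-T[1]),np.linalg.norm(B[0]-B[1]),"len",np.linalg.norm(((T[0]+T[1]-B[0]-B[1])/2)[:2]),(T[0]+T[1])/2,(B[0]+B[1])/2)
a,d=ray(c,[320,240],o);print(a,d)
im=c["img"];print(im[40:60:2,320].tolist(),im[310:326:2,320].tolist())
E
python3 f.py
```

```text
0.003 widths 0.028276583270569228 0.02780717867268643 len 0.12997481576095793 [ 0.43257686 -0.19133791  0.003     ] [ 0.43517024 -0.32128685  0.035     ]
0.035 widths 0.024150280253311226 0.0325582972541284 len 0.14146067015233532 [ 0.43274796 -0.19627438  0.035     ] [ 0.43541301 -0.33770994  0.003     ]
[ 0.43374932 -0.22516636  0.22228847] [ 0.00554369 -0.28419479 -0.95875053]
[[153, 96, 62], [154, 98, 62], [153, 97, 61], [140, 89, 56], [161, 114, 73], [246, 219, 147], [252, 233, 164], [253, 237, 171], [253, 238, 172], [253, 238, 171]] [[254, 241, 176], [253, 240, 174], [253, 240, 174], [248, 220, 148], [173, 116, 76], [163, 104, 68], [162, 101, 64], [161, 102, 64]]
```

```bash
python3 -m inch '[[-0.1,0,-2,-0.5],[-0.15,0,-4,-0.5],[-0.15,0,-5.5,-0.5],[-0.15,0,-6.8,-0.5],[-0.15,0,-7.5,-0.5],[-0.15,0,-7.8,-0.5],[-0.15,0,-7.8,-0.5],[-0.15,0,-7.8,-0.5]]' 6 50; python3 -m inch '[[0,0,0,0],[0,0,0,0],[0,0,0,0],[0,0,0,0],[0,0,0,0],[0,0,0,0],[0,0,0,0],[0,0,0,0]]' 1.5 60
```

```text
time: 16.55
ee_pos: [0.4341, -0.2986, 0.0097]
tcp_rot: [180.0, 0.0, 91.2]
wrist_force: [0.4, -0.1, 0.1]
opening: 0.0598
grasp_force: 0.0
time: 17.55
ee_pos: [0.4342, -0.2986, 0.0096]
tcp_rot: [180.0, 0.0, 91.2]
wrist_force: [-0.3, -0.3, 6.1]
opening: 0.0269
grasp_force: 60.1
```

```bash
python3 -m inch '[[0,0,1,0],[0,0,3,0],[0,0,6,0],[0,0,9,0],[3,2,10,4],[6,4,10,8],[9,6,10,12],[11,8,10,16]]' && python3 -m inch '[[2,2,0,4],[4,4.5,0,7.9],[4.8,5.6,0,7.9],[4.8,5.6,-1.5,7.9],[4.8,5.6,-3,7.9],[4.8,5.6,-3.6,7.9],[4.8,5.6,-3.6,7.9],[4.8,5.6,-3.6,7.9]]'; cat > g.py <<'E'
from h import *
o=bot.get_obs();c=bot.camera("wrist");s=bot.camera("scene");save(c,"w7");save(s,"s4",(250,200,410,320),5)
print(o["ee_pos"],o["tcp_rot"])
m=np.array([.633,-.0025]);ex=np.array([-.4247,.9053]);ey=np.array([-.9053,-.4247])
for cc,oo,n in((c,o,"w"),(s,None,"s")):
  for t,z in (("wedge_tip",.0655),("wedge_grip",.079),("notch_a",.068),("hasp_tab",.123)):
    for x in bot.landmark_of(t,cc)[:3]:
      p=atz(cc,x["point"],z,oo)[:2];q=p-m;print(n,t,round(x["score"],2),np.round(x["point"]),np.round(p,4),np.round([q@ex,q@ey],4))
E
python3 g.py
```

```text
time: 18.55
ee_pos: [0.5448, -0.2175, 0.1092]
tcp_rot: [-180.0, -0.0, 107.3]
wrist_force: [-0.1, 0.2, -0.7]
opening: 0.027
grasp_force: 59.4
time: 19.55
ee_pos: [0.5919, -0.1627, 0.0737]
tcp_rot: [180.0, 0.0, 115.0]
wrist_force: [0.2, 0.5, 0.6]
opening: 0.0271
grasp_force: 59.3
[ 0.59192752 -0.16273012  0.07366998] [1.79971283e+02 2.40816935e-02 1.15038144e+02]
w wedge_tip 0.87 [323.  11.] [ 0.547  -0.0657] [-0.0207  0.1048]
w wedge_grip 0.65 [319. 335.] [ 0.5906 -0.1629] [-0.1272  0.1065]
s wedge_tip 0.97 [287. 253.] [ 0.5518 -0.0661] [-0.0231  0.1005]
s wedge_tip 0.87 [118. 254.] [ 0.3269 -0.3823] [-0.2138  0.4384]
s wedge_tip 0.8 [159. 232.] [ 0.3266 -0.278 ] [-0.1192  0.3944]
s wedge_grip 0.97 [260. 287.] [ 0.5937 -0.1617] [-0.1274  0.1032]
s wedge_grip 0.8 [124. 292.] [ 0.4318 -0.4084] [-0.282   0.3545]
s wedge_grip 0.68 [196. 228.] [ 0.3779 -0.2034] [-0.0736  0.3163]
s notch_a 0.86 [373. 282.] [0.7234 0.0459] [ 0.0054 -0.1024]
s notch_a 0.77 [292. 245.] [ 0.5417 -0.0449] [0.0004 0.1006]
s hasp_tab 0.78 [323. 271.] [ 0.6597 -0.0443] [-0.0492 -0.0065]
s hasp_tab 0.26 [287. 251.] [ 0.5762 -0.0776] [-0.0439  0.0833]
```

View pics/w7.png

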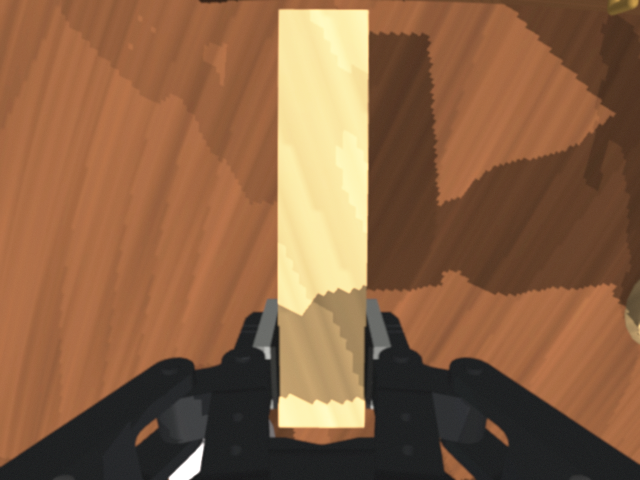

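The wedge is held straight in the jaws, level with its tip about 20 mm short of the box face and lined up with notch_b. Now I'll insert it.

```bash
python3 -m inch '[[-0.2,0.4,-0.2,0],[-0.5,1.1,-0.2,0],[-0.85,1.8,-0.2,0],[-1.2,2.6,-0.2,0],[-1.55,3.3,-0.2,0],[-1.9,4.0,-0.2,0],[-2.2,4.7,-0.2,0],[-2.3,4.9,-0.2,0]]' && python3 -m inch '[[-0.1,0.2,-0.05,0],[-0.2,0.4,-0.1,0],[-0.35,0.75,-0.1,0],[-0.5,1.1,-0.1,0],[-0.65,1.4,-0.1,0],[-0.8,1.7,-0.1,0],[-0.9,1.95,-0.1,0],[-0.95,2.05,-0.1,0]]'
```

```text
time: 21.05
ee_pos: [0.5687, -0.1129, 0.0712]
tcp_rot: [180.0, 0.0, 115.1]
wrist_force: [0.2, 0.3, -0.6]
opening: 0.0271
grasp_force: 59.3
time: 22.05
ee_pos: [0.5603, -0.0944, 0.0708]
tcp_rot: [180.0, 0.2, 115.0]
wrist_force: [4.1, -9.8, 1.0]
opening: 0.0272
grasp_force: 59.6
```

```bash
python3 -m inch '[[-0.1,0.2,0,0],[-0.2,0.4,0,0],[-0.3,0.65,0,0],[-0.4,0.85,0,0],[-0.5,1.05,0,0],[-0.6,1.25,0,0],[-0.65,1.4,0,0],[-0.65,1.4,0,0]]'; cat > k.py <<'E'
from h import *
import sys
o=bot.get_obs();c=bot.camera("wrist");s=bot.camera("scene");save(c,"w"+sys.argv[1]);save(s,"s"+sys.argv[1],(250,190,410,310),5)
m=np.array([.633,-.0025]);ex=np.array([-.4247,.9053]);ey=np.array([-.9053,-.4247])
q=o["ee_pos"][:2]-m;print("tcp box",q@ex,q@ey,o["ee_pos"],o["tcp_rot"],o["wrist_force"])
for cc,oo,n in((c,o,"w"),(s,None,"s")):
  for t,z in (("wedge_grip",.076),("lid_front",.075),("hasp_tab",.123)):
    for x in bot.landmark_of(t,cc)[:1]:
      p=atz(cc,x["point"],z,oo)[:2];q=p-m;print(n,t,round(x["score"],2),np.round(x["point"]),np.round([q@ex,q@ey],4))
E
python3 k.py 8
```

```text
time: 23.05
ee_pos: [0.5537, -0.0802, 0.0707]
tcp_rot: [180.0, 0.2, 115.0]
wrist_force: [3.5, -9.2, 1.7]
opening: 0.0271
grasp_force: 59.6
tcp box -0.03661097434436722 0.10480331779222378 [ 0.55366533 -0.08015869  0.07072439] [179.96323895   0.20425217 115.01315264] [ 3.49550678 -9.16819149  1.72185457]
w wedge_grip 0.61 [320. 339.] [-0.0376  0.1059]
w lid_front 0.91 [632. 240.] [-0.0017 -0.003 ]
w hasp_tab 0.45 [320. 336.] [-0.0094  0.1054]
s wedge_grip 0.94 [125. 287.] [-0.2709  0.3623]
s lid_front 0.94 [328. 261.] [0.0002 0.0056]
s hasp_tab 0.31 [448. 166.] [ 0.3463 -0.1346]
```

View pics/w8.png

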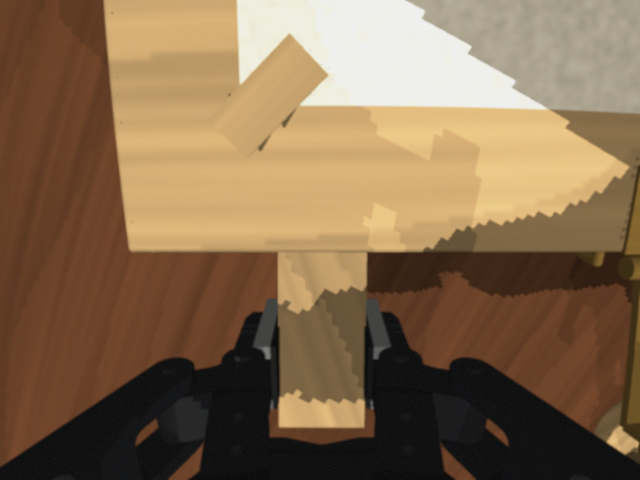

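The wedge is in notch_b with no slip (thick end still at row 427), and the lid edge is at row 251. I'll push 3 mm more and measure the lift by image tracking on the lid.

```bash
python3 -m inch '[[-0.05,0.1,0,0],[-0.1,0.2,0,0],[-0.12,0.27,0,0],[-0.12,0.27,0,0],[-0.12,0.27,0,0],[-0.12,0.27,0,0],[-0.12,0.27,0,0],[-0.12,0.27,0,0]]'; cat > l.py <<'E'
from h import *
from scipy.optimize import least_squares
o=bot.get_obs();m=np.array([.633,-.0025]);ex=np.array([-.4247,.9053]);ey=np.array([-.9053,-.4247])
print("depth",.108+(o["ee_pos"][:2]-m)@ex,o["ee_pos"],o["wrist_force"])
P=lambda x,y,z:np.r_[m+x*ex+y*ey,z]
for cam in("scene","side"):
    g0=cv2.imread(f"pics/{cam}.png",0);c=bot.camera(cam);g1=cv2.cvtColor(c["img"],cv2.COLOR_RGB2GRAY)
    mask=np.zeros_like(g0);poly=proj(c,[P(.02,-.15,.089),P(.02,.15,.089),P(.22,.15,.089),P(.22,-.15,.089)])
    cv2.fillConvexPoly(mask,poly.astype(np.int32),255)
    p0=cv2.goodFeaturesToTrack(g0,80,.02,5,mask=mask)
    p1,st,_=cv2.calcOpticalFlowPyrLK(g0,g1,p0,None,winSize=(11,11),maxLevel=1)
    ok=st[:,0]>0;p0=p0[ok,0];p1=p1[ok,0]
    X=np.array([atz(c,p,.089) for p in p0]);xb=(X[:,:2]-m)@ex;yb=(X[:,:2]-m)@ey
    def res(v):
        a=v[0];Y=[]
        for x,y in zip(xb,yb):
            r=.24-x;h=.014;Y.append(P(.24-r*np.cos(a)+h*np.sin(a)*1,y,.075+r*np.sin(a)+h*np.cos(a)))
        return (proj(c,Y)-p1).ravel()
    r=least_squares(res,[0.],loss="soft_l1",f_scale=.3);print(cam,len(p0),"lift mm",240*r.x[0],"resid med",np.median(abs(r.fun)))
    for t,z in(("hasp_tab",.13),):
        for x in bot.landmark_of(t,c)[:2]:
            q=atz(c,x["point"],z)[:2]-m;print(t,x["score"],x["point"],q@ex,q@ey)
E
python3 l.py
```

```text
time: 24.45
ee_pos: [0.5526, -0.0776, 0.0707]
tcp_rot: [180.0, 0.2, 115.0]
wrist_force: [3.4, -9.8, 2.1]
opening: 0.0272
grasp_force: 59.6
depth 0.07416455899975105 [ 0.55255411 -0.07761412  0.07073082] [ 3.35815277 -9.7868504   2.10144536]
scene 44 lift mm 5.985638941776657 resid med 9.610564688318135
hasp_tab 0.64 [318.4, 272.2] -0.058677763300398394 -0.0018508368572435318
side 41 lift mm -10.52639821036677 resid med 5.27661241504498
```

```bash
sed -i 's/ok=st\[:,0\]>0;/pb,_,_=cv2.calcOpticalFlowPyrLK(g1,g0,p1,None,winSize=(11,11),maxLevel=1);ok=(st[:,0]>0)\&(np.linalg.norm((p1-p0)[:,0],axis=1)<5)\&(np.linalg.norm((pb-p0)[:,0],axis=1)<.3);/' l.py; python3 l.py
```

```text
depth 0.0741602061783079 [ 0.55255829 -0.07761696  0.07073563] [ 4.03806175 -9.74603552  1.55180641]
scene 9 lift mm 7.410499287443792 resid med 0.07568354495425922
hasp_tab 0.61 [319.0, 269.7] -0.05305526512433113 -0.00013214678503629523
side 7 lift mm 6.740774548657933 resid med 0.11724441474541436
hasp_tab 0.47 [286.6, 213.4] -0.03665769553580529 -0.0026214160872554404
hasp_tab 0.19 [313.2, 453.9] 0.5171225387900599 -0.1345733780314804
```

Both cameras agree on a lift of about 7 mm with small residuals, matching the 7.3 mm expected from wedge depth. The hasp is still up.

```bash
python3 -c "
from workcell import bot
print(bot.job_done())"
```

```text
the job is handed in; nothing more can be done
None
```

I handed the job in at about 25 s: the hasp is up and clear, and the wedge, still gripped, is in notch_b with the lid resting on it at a front gap of about 7 mm; no bystander was seen to move, though I did not re-check them all at the end.

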